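# Seat a drilling template on its locating pins and lock it

## Robot

A 6-joint arm with a two-finger parallel gripper is mounted at the origin on the work surface. World frame = base frame: x ahead of the robot, y to its left, z up, the work surface at z = 0. Lengths are in m, angles in degrees, forces in N, time in s.
With the tool pointing down it reaches from about 0.3 to 0.85 m from the base axis. Payload 4.2 kg.
Tool frame: the origin (TCP) lies midway between the tips of the shut fingers; the grasp point (between the pads) lies 19 mm behind it; z points along the fingers, y is the direction in which the jaws open and shut (so a half turn about z gives the same grasp; the last joint's range is limited). The gripper opens to 91 mm and grips with 3 to 60 N. Pads are 32 mm wide; open, the fingers measure 118 mm over their backs; the gripper's body (76 mm by 178 mm) begins 60 mm behind the grasp point.
Start: joints at [-72.479, 18.312, 89.639, -0, 72.044, -1.146], TCP at [0.184, -0.545, 0.214] pointing down, gripper open.
Joint ranges: [-177.97, 177.97], [-48.28, 115.42], [12.27, 149.76], [-77.06, 257.06], [2.81, 150.46], [-146.56, 146.56]. Speed limits (degrees/s): [147.25, 147.25, 180, 180, 180, 180].

## Interface

Orientations are given as [roll, pitch, yaw] about the fixed x, y, z axes, in that order (R = Rz(yaw) Ry(pitch) Rx(roll)).
In Python, from cell import get_obs, cams, job gives the robot as it stands. The module is installed in compiled form; this text tells all that it offers.
- The arm moves only by the tool send_rows, never from a script. Its argument "rows" is a list of rows, each an object with "delta_pos": the shift along the tool's x, y, z in m, a list of three; "dr": the turn, a rotation vector about the tool's x, y, z in rad, a list of three. In form: [{"delta_pos": [tx, ty, tz], "dr": [rx, ry, rz]}, ...]. A call has 1 to 5 rows; each row is the pose to reach, as a shift and turn from the pose commanded when the call began, along the tool's axes at that moment; what a row does not reach only later rows make up. A row lasts 1/12 s, in which the tool goes at most 41.7 mm and 7.16 degrees, less where a joint would pass 70% of its speed; a pose out of reach is approached as far as the arm can. A call with a gripper value outside its range is refused whole. "fingers" is the opening, from 0 (shut) to 1 (fully open), set as the call begins (left out, the last holds). The fingers move at their own pace and stop on an object; the grip force is fixed at half the most. Time passes only in rows, so rows that repeat a pose let the fingers close. It gives the time, the measured TCP pose, the force and the opening at its end, in the units of the state.
- get_obs(): the state, without advancing time (a new reading comes with each control period).
- cams.capture(name): name is "scene" or "top" or "wrist"; returns the picture (480x640x3 uint8, blue, green, red); there is no depth.
- cams.camera_params(name): a dict with "fovy" (degrees; the focal length in pixels is half the picture's height over the tangent of half this angle, whatever the lens; pixels are square), "cx", "cy" (the principal point, pixels), "origin" and "attitude" of the camera in the world. Camera axes: x right, y down, z forward; pixel columns grow to the right and rows downward; lengths in m; the calibration is good to about 2 mm. A picture is of the moment at which its call begins: read the wrist's pose just before it. camera_params takes no time and is no camera call; for the wrist camera it gives the pose at the moment of the call.
- job.hand_in(): hands the job in, once; it reports no verdict.
The state is a dict: "time": time; "qpos": joint angles; "joint_vel": joint speeds; "joint_efforts": joint torques, N m; "tcp_pos": TCP position; "tcp_rot": TCP orientation; "force": force on the tool from outside, world axes, zero at the start; "wrist_torque": the same for the moment, N m; "gripper_width": finger opening in m.
Only numpy, scipy, OpenCV 4.12 (cv2) and the standard library are available. Lean on these libraries where they do the work, as an engineer would, in place of code of your own. Each camera call takes 0.05 s, during which the arm holds its last target.

## Task

Pick the steel drilling template up off the bench by its wooden grip, lay it lengthwise on the jeweller's fixture and slide it gently along until its two holes drop over the two locating pins and it lies flush on the bed; never press it hard on the fixture. Then swing the hold-down bar all the way round over the end of the template, let go and move clear. Leave the bench block, jar and hammer where they are.

Things in the scene. Friction and masses are not known exactly. Their poses are not given: they have to be found in the camera images.
- template_grip (a point): Middle of the template's upright dark wooden grip: 12 (x) by 36 (y) by 40 mm tall, from 6 to 46 mm over the plate's underside; this point is 26 mm over the underside. Pinch it across its 12 mm, with 30 N or more. Axes: x across, y along the plate, z up.
- template: Loose drilling template: flat steel plate 70 (x) by 130 (y) by 6 mm, 0.2 to 0.4 kg, flat on the bench at the start; origin at the centre of its underside. Two round through holes of 11 mm on its long centre line at y = -45 and +45 mm; a half turn makes no difference. The small dots are only marks. Pressing it on the fixture with over 30 N counts as damage.
- fixture: Fixed fixture, wooden base 120 (x) by 260 mm (y); origin at the centre of its underside, y along it towards the hold-down. Two steel pins, 8 mm thick, 7 mm tall over the bed, flat tops bevelled 1 mm, stand 90 mm apart on the long centre line (x = 0). They are locked together in slots: their midpoint lies anywhere from y = -10 to +10 mm, differs each time and is not measured.
- bed (a point): Centre of the upper face of the fixture's flat aluminium bed, 100 (x) by 240 mm (y), 36 mm over the bench; axes as the fixture's. On top of the pins the template's underside is 7 mm over the bed, its grip point 33 mm; seated on the bed, the grip point is 26 mm over the bed.
- hold_down (a joint): Angle (rad) of a flat steel bar, 16 mm wide, 56 mm long, 8.5 to 14.5 mm over the bed, swinging level about an upright axis at x = 0, y = +95 mm on the bed (screw top 19 mm over it). 0 = shut at its stop, pointing along -y over the seated template's end; at 1.57 it points to -x. Starts at 1.2 to 1.75, stays where left. A template that is not down blocks it.
- peg (a point): Middle of the upright black peg on the hold-down bar: 12 mm in diameter, from 14.5 to 44.5 mm over the bed (this point: 29.5 mm), 42 mm from the hold-down's axis. Push or pinch it to swing the bar; about 2 N is needed.
- bench_block: Bystander: square steel bench block, 65 by 65 by 22 mm; origin at the centre of its underside. Leave alone.
- flux_jar: Bystander: amber glass jar with a steel lid, 54 mm in diameter, 60 mm tall; origin at the centre of its underside. Leave alone.
- hammer: Bystander: hammer, 220 mm long, lying on the bench; origin under its middle, along its x. Leave alone.
Things that resemble listed ones, but are neither listed nor needed, are in the scene too. What is shaped like the template but purple or yellow is not meant.

How it is judged (in metres and radians):
On the way, in this order (a step that is already met when the one before it is completed fails the run):
1. the template lies flush on the bed with its holes over the pins, the hold-down still open (z of template_grip in the frame of bed between 0.023 and 0.0285 m and x of template_grip in the frame of bed between -0.006 and 0.006 m and y of template_grip in the frame of bed between -0.015 and 0.015 m and angle between the y axis of template_grip and the y axis of bed, either way round below 0.08 rad and angle between template_grip's own z axis and vertical below 0.04 rad and value of joint hold_down above 0.8 rad), for 0.2 s.
2. the hold-down is swung over the template (value of joint hold_down below 0.15 rad), for 0.2 s.
At the end, for the whole second after the job is handed in: The template lies flat on the bed over the pins (grip point 23 to 28.5 mm over the bed, within 6 mm across and 15 mm along of the bed's centre, within 0.08 rad of the bed's length, tilt under 0.04 rad), at rest, and the hold-down stands within 0.15 rad of shut (z of template_grip in the frame of bed between 0.023 and 0.0285 m and x of template_grip in the frame of bed between -0.006 and 0.006 m and y of template_grip in the frame of bed between -0.015 and 0.015 m and angle between the y axis of template_grip and the y axis of bed, either way round below 0.08 rad and angle between template_grip's own z axis and vertical below 0.04 rad and value of joint hold_down below 0.15 rad and linear speed of template below 0.02 m/s); the robot touches nothing.
It fails at once if the template is pressed on the fixture with more than 30 N (contact force between template and fixture above 30 N).
It fails at once if the bench block is moved more than 20 mm (distance of bench_block from where it was at the start of the episode above 0.02 m).
It fails at once if the flux jar is moved more than 20 mm (distance of flux_jar from where it was at the start of the episode above 0.02 m).
It fails at once if the hammer is moved more than 20 mm (distance of hammer from where it was at the start of the episode above 0.02 m).
It also fails if it takes over 72 s, if anything falls off the work surface, if the arm or the gripper's body presses on something with over 40 N, if the wrist force passes 120 N, or if a joint passes its speed limit or range.

## Working session

There is one attempt and no reset: what is moved stays moved. The work goes in short steps, Python scripts to look and compute and a tool call to move; the robot and the scene stay as the last step left them, time stands still between calls to the robot, and variables do not carry over. Pictures are saved under pics/ and viewed, and the job is handed in when it is done.

Besides the shell and the picture viewer there is one more tool, called after "Emit:" in YAML: its name, and indented under it one key for each argument. send_rows: Moves the arm, as the interface text tells. Its arguments: {"type":"object","properties":{"rows":{"type":"array"},"fingers":{"type":"number"}},"required":["rows"]}

```bash
mkdir -p pics; cat > h.py <<'E'
import numpy as np, cv2
from scipy.spatial.transform import Rotation as R
from cell import get_obs, cams, job
E
python3 - <<'E'
from h import *
for n in ["scene","top","wrist"]:
    p=cams.camera_params(n); print(n,p)
    if n!="wrist": cv2.imwrite(f"pics/{n}0.png",cams.capture(n))
print(get_obs())
E
```

```text
scene {'fovy': 52.703481902087205, 'cx': 320.7928610039332, 'cy': 230.92552859014933, 'origin': array([ 1.1705412 , -0.20208293,  0.64655478]), 'attitude': array([-1.30776367e+02, -6.11134039e-02,  7.73892035e+01])}
top {'fovy': 48.4776989334639, 'cx': 315.3351155140861, 'cy': 246.5424357497078, 'origin': array([ 0.41879862, -0.08516031,  1.08145014]), 'attitude': array([-172.73546388,    0.86705493,  -91.14803028])}
wrist {'fovy': 66.82090079521632, 'cx': 320.04562110734605, 'cy': 241.07630115637573, 'origin': array([ 0.25569712, -0.52155591,  0.38428042]), 'attitude': array([ 1.64498645e+02,  3.78482482e-02, -7.13879174e+01])}
{'time': 0.1, 'qpos': array([-7.24784965e+01,  1.83497144e+01,  8.96980160e+01,  8.11296830e-05,
        7.20449937e+01, -1.14573931e+00]), 'joint_vel': array([ 0.02804524, -0.13471254, -0.19811822, -0.00635957,  0.08158728,
       -0.02060761]), 'joint_efforts': array([-6.51718346e-04, -4.13334918e+01, -2.32509685e+01,  7.27043347e-02,
        4.20929608e-02, -7.20211483e-05]), 'tcp_pos': array([ 0.18391018, -0.54432675,  0.21319644]), 'tcp_rot': array([-1.79907296e+02, -1.93119584e-03,  1.86672162e+01]), 'force': array([-0.20984023, -0.00694515, -0.6255861 ]), 'wrist_torque': array([ 3.42267170e-02, -3.79461887e-02,  8.05256587e-05]), 'gripper_width': 0.09101931027401153}
```

View pics/scene0.png

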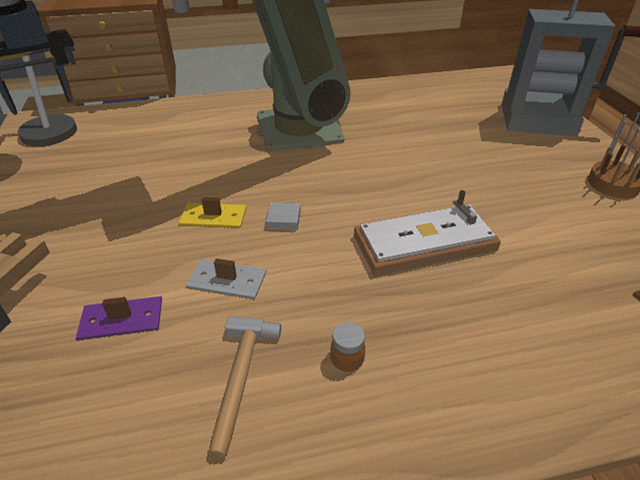

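View pics/top0.png

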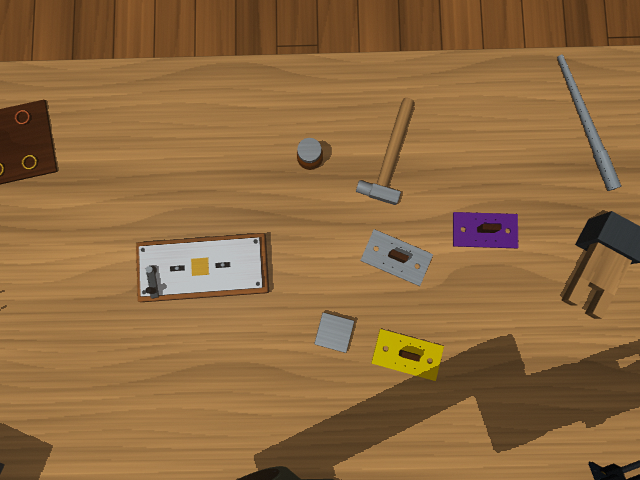

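The scene shows the steel template at about (226,278) and the fixture at (427,235). In the top view, the template is at (398,257), the fixture centre at (202,267) and the hold-down at (153,281). The yellow and purple plates are decoys. Next I'll zoom in.

```bash
python3 - <<'E'
from h import *
im=cv2.imread("pics/top0.png")
cv2.imwrite("pics/top_fx.png",cv2.resize(im[225:310,130:280],None,fx=5,fy=5,interpolation=cv2.INTER_CUBIC))
cv2.imwrite("pics/top_tp.png",cv2.resize(im[220:295,350:450],None,fx=8,fy=8,interpolation=cv2.INTER_CUBIC))
E
```

```text
(no output)
```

View pics/top_fx.png

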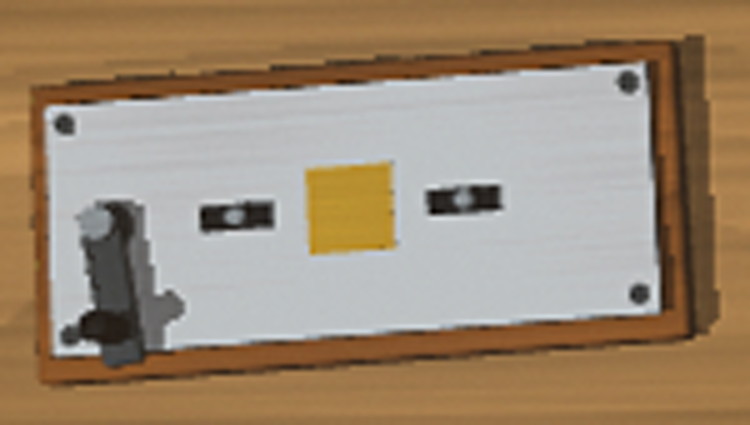

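View pics/top_tp.png

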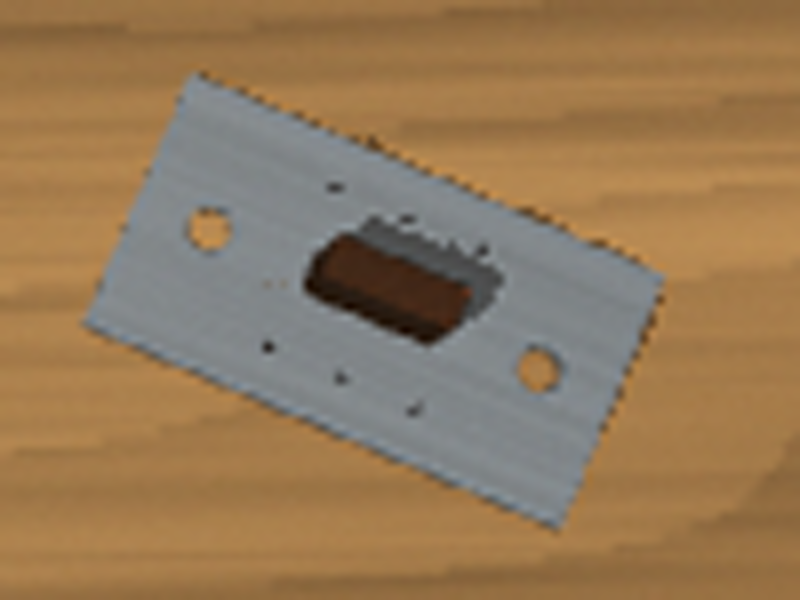

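```bash
cat >> h.py <<'E'
def ray(p,px):
    f=240/np.tan(np.radians(p['fovy']/2))
    d=np.array([(px[0]-p['cx'])/f,(px[1]-p['cy'])/f,1.])
    return R.from_euler('xyz',p['attitude'],degrees=True).apply(d)
def hit(p,px,z):
    d=ray(p,px); o=np.array(p['origin']); return o+d*(z-o[2])/d[2]
def proj(p,X):
    f=240/np.tan(np.radians(p['fovy']/2))
    c=R.from_euler('xyz',p['attitude'],degrees=True).inv().apply(np.atleast_2d(X)-np.array(p['origin']))
    return np.c_[p['cx']+f*c[:,0]/c[:,2],p['cy']+f*c[:,1]/c[:,2]]
def show(p,name,pts,zs,s,ox,oy):
    for q,z in zip(pts,zs):
        print(name,q,hit(p,((q[0]+.5)/s-.5+ox,(q[1]+.5)/s-.5+oy),z).round(4))
E
python3 - <<'E'
from h import *
p=cams.camera_params("top")
show(p,"bed",[(45,107),(645,62),(660,313),(52,357)],[.036]*4,5,130,225)
show(p,"pin",[(234,215),(464,198)],[.043]*2,5,130,225)
show(p,"screw",[(95,223)],[.055],5,130,225)
show(p,"peg",[(105,322)],[.0805],5,130,225)
show(p,"tpl",[(195,74),(664,277),(562,526),(86,322)],[.006]*4,8,350,220)
show(p,"hole",[(209,229),(539,369)],[.003]*2,8,350,220)
show(p,"griptop",[(343,234),(472,290),(460,318),(325,265)],[.046]*4,8,350,220)
p=cams.camera_params("scene")
print(hit(p,(202,271),.006),hit(p,(250,280),.006))
E
```

```text
bed (45, 107) [0.5612 0.2792 0.036 ]
bed (645, 62) [0.5739 0.0402 0.036 ]
bed (660, 313) [0.4743 0.035  0.036 ]
bed (52, 357) [0.462  0.2743 0.036 ]
pin (234, 215) [0.5158 0.2013 0.043 ]
pin (464, 198) [0.5206 0.1108 0.043 ]
screw (95, 223) [0.5127 0.2521 0.055 ]
peg (105, 322) [0.4729 0.2392 0.0805]
tpl (195, 74) [ 0.59   -0.1919  0.006 ]
tpl (664, 277) [ 0.5354 -0.3085  0.006 ]
tpl (562, 526) [ 0.4731 -0.28    0.006 ]
tpl (86, 322) [ 0.5271 -0.1622  0.006 ]
hole (209, 229) [ 0.5505 -0.1944  0.003 ]
hole (539, 369) [ 0.513  -0.2765  0.003 ]
griptop (343, 234) [ 0.5433 -0.2226  0.046 ]
griptop (472, 290) [ 0.5289 -0.2534  0.046 ]
griptop (460, 318) [ 0.5221 -0.2502  0.046 ]
griptop (325, 265) [ 0.5358 -0.2179  0.046 ]
[ 0.50883947 -0.2781157   0.006     ] [ 0.55086753 -0.19413423  0.006     ]
```

```bash
cat >> h.py <<'E'
def delta(pos,yaw,pr=True):
    o=get_obs(); Rc=R.from_euler('xyz',o['tcp_rot'],degrees=True)
    Rt=R.from_euler('xyz',[180,0,yaw],degrees=True)
    d=Rc.inv().apply(np.array(pos)-o['tcp_pos']); r=(Rc.inv()*Rt).as_rotvec()
    if pr: print("t",round(o['time'],2),"tcp",o['tcp_pos'].round(4),o['tcp_rot'].round(2),"F",o['force'].round(1),"w",round(o['gripper_width'],4),"\n delta",d.round(4),"dr",r.round(4), "n",np.linalg.norm(d)/.0417,np.degrees(np.linalg.norm(r))/7.16)
    return d,r
E
python3 -c "
from h import *
delta([.531,-.236,.16],65.5)"
```

```text
t 0.1 tcp [ 0.1839 -0.5443  0.2132] [-179.91   -0.     18.67] F [-0.2 -0.  -0.6] w 0.091 
 delta [ 0.4275 -0.1809  0.0535] dr [-1.500e-03 -7.000e-04 -8.174e-01] n 11.20616578767327 6.540903473865953
```

Emit:
send_rows:
  rows:
    - {"delta_pos":[0.034,-0.0145,0.004],"dr":[0,0,-0.065]}
    - {"delta_pos":[0.068,-0.029,0.008],"dr":[0,0,-0.13]}
    - {"delta_pos":[0.102,-0.0435,0.012],"dr":[0,0,-0.195]}
    - {"delta_pos":[0.136,-0.058,0.016],"dr":[0,0,-0.26]}
    - {"delta_pos":[0.17,-0.0725,0.02],"dr":[0,0,-0.325]}
  fingers: 0.6

```text
time: 0.52
tcp_pos: [0.3227, -0.4202, 0.1934]
tcp_rot: [-180.0, -0.0, 37.4]
force: [0.6, -1.1, 0.7]
gripper_width: 0.0606
```

```bash
python3 -c "
from h import *
delta([.531,-.236,.16],65.5)"
```

```text
t 0.52 tcp [ 0.3227 -0.4202  0.1934] [-179.96   -0.     37.44] F [ 0.6 -1.1  0.7] w 0.0606 
 delta [ 0.2774 -0.0196  0.0335] dr [-6.000e-04 -2.000e-04 -4.897e-01] n 6.716719124297709 3.91908182962278
```

Emit:
send_rows:
  rows:
    - {"delta_pos":[0.036,-0.002,0.005],"dr":[0,0,-0.08]}
    - {"delta_pos":[0.072,-0.005,0.01],"dr":[0,0,-0.16]}
    - {"delta_pos":[0.108,-0.008,0.015],"dr":[0,0,-0.24]}
    - {"delta_pos":[0.144,-0.01,0.02],"dr":[0,0,-0.32]}
    - {"delta_pos":[0.18,-0.0125,0.025],"dr":[0,0,-0.4]}

```text
time: 0.93
tcp_pos: [0.4585, -0.3011, 0.1684]
tcp_rot: [-180.0, 0.0, 60.4]
force: [0.4, 0.1, -0.5]
gripper_width: 0.0549
```

```bash
python3 - <<'E'
from h import *
p=cams.camera_params("wrist"); im=cams.capture("wrist"); cv2.imwrite("pics/w1.png",im)
np.save("w1.npy",p,allow_pickle=True)
delta([.531,-.236,.16],65.5)
print(proj(p,[[.5505,-.1944,.006],[.513,-.2765,.006]]))
E
```

```text
t 0.98 tcp [ 0.4627 -0.2968  0.1674] [-179.99   -0.3    60.76] F [ 3.7  3.4 -1.2] w 0.0547 
 delta [0.0864 0.0299 0.0079] dr [ 0.0001 -0.0052 -0.0827] n 2.2004795414650657 0.6633954909819179
[[351.65140923  60.8206814 ]
 [358.16957614 170.03184571]]
```

View pics/w1.png

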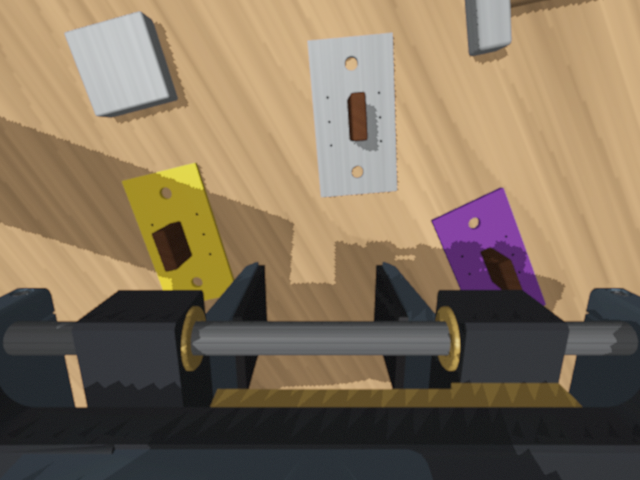

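The wrist view shows the template's holes at (351,62) and (357,171). That is within about 1 px of the prediction from the top camera. Moving above the grip.

Emit:
send_rows:
  rows:
    - {"delta_pos":[0.028,0.01,0.003],"dr":[0,0,-0.03]}
    - {"delta_pos":[0.056,0.02,0.006],"dr":[0,0,-0.06]}
    - {"delta_pos":[0.083,0.03,0.008],"dr":[0,0,-0.083]}
    - {"delta_pos":[0.083,0.03,0.05],"dr":[0,0,-0.083]}
    - {"delta_pos":[0.083,0.03,0.05],"dr":[0,0,-0.083]}

```text
time: 1.4
tcp_pos: [0.5218, -0.2427, 0.1131]
tcp_rot: [-179.3, -0.0, 65.1]
force: [-1.7, 0.8, -1.4]
gripper_width: 0.0546
```

```bash
python3 - <<'E'
from h import *
delta([.5316,-.2356,.013],65.5)
E
```

```text
t 1.4 tcp [ 0.5218 -0.2427  0.1131] [-179.32   -0.     65.09] F [-1.7  0.8 -1.4] w 0.0546 
 delta [0.0106 0.0071 0.1   ] dr [-0.0118 -0.0001 -0.0071] n 2.4179707461930207 0.11028424988370905
```

Emit:
send_rows:
  rows:
    - {"delta_pos":[0.01,0.005,0.02],"dr":[0,0,0]}
    - {"delta_pos":[0.01,0.005,0.03],"dr":[0,0,0]}
    - {"delta_pos":[0.01,0.005,0.03],"dr":[0,0,0]}

```text
time: 1.65
tcp_pos: [0.5316, -0.2382, 0.0871]
tcp_rot: [-179.7, 0.0, 65.0]
force: [-1.5, -1.0, 0.5]
gripper_width: 0.0551
```

```bash
python3 - <<'E'
from h import *
delta([.5316,-.2356,.013],65.5)
p=cams.camera_params("wrist"); im=cams.capture("wrist"); cv2.imwrite("pics/w2.png",im)
print(proj(p,[[.5505,-.1944,.006],[.513,-.2765,.006]]))
delta([.5316,-.2356,.013],65.5)
E
```

```text
t 1.65 tcp [ 0.5316 -0.2382  0.0871] [-1.7968e+02  2.0000e-02  6.4960e+01] F [-1.5 -1.   0.5] w 0.0551 
 delta [ 0.0024 -0.0007  0.0741] dr [-0.0055  0.0004 -0.0095] n 1.7769484629647931 0.08772544215554483
[[317.42967263 180.26747527]
 [318.81042354 300.9734734 ]]
t 1.7 tcp [ 0.5323 -0.2388  0.0884] [-1.7983e+02  2.0000e-02  6.4930e+01] F [-0.  -1.1  0.3] w 0.0548 
 delta [ 0.0027 -0.0018  0.0754] dr [-0.003   0.0004 -0.0099] n 1.8102920985348383 0.082831303454795
```

View pics/w2.png

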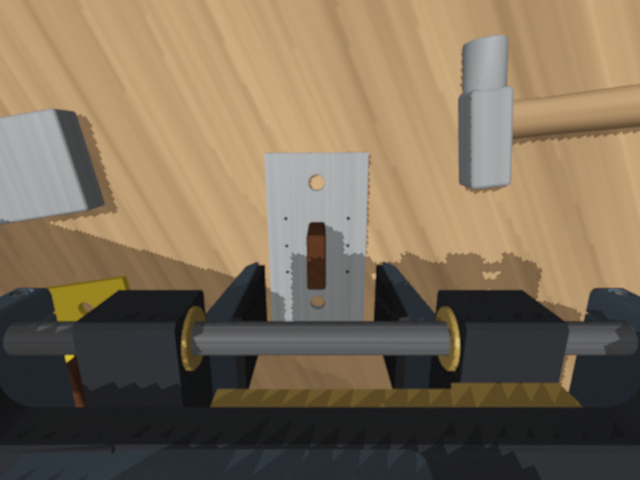

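Holes are at (317,182) and (318,301), and the grip at (316,256) is centred between the fingers. Descending.

Emit:
send_rows:
  rows:
    - {"delta_pos":[0.003,-0.001,0.02],"dr":[0,0,-0.006]}
    - {"delta_pos":[0.003,-0.001,0.04],"dr":[0,0,-0.006]}
    - {"delta_pos":[0.003,-0.001,0.06],"dr":[0,0,-0.006]}
    - {"delta_pos":[0.003,-0.001,0.07],"dr":[0,0,-0.006]}
    - {"delta_pos":[0.003,-0.001,0.075],"dr":[0,0,-0.006]}

```text
time: 2.12
tcp_pos: [0.5332, -0.2359, 0.0136]
tcp_rot: [-179.9, 0.0, 65.3]
force: [0.5, -0.1, -0.5]
gripper_width: 0.0548
```

Emit:
send_rows:
  rows:
    - {"delta_pos":[0,0,0],"dr":[0,0,0]}
    - {"delta_pos":[0,0,0],"dr":[0,0,0]}
    - {"delta_pos":[0,0,0],"dr":[0,0,0]}

```text
time: 2.37
tcp_pos: [0.5348, -0.2361, 0.0153]
tcp_rot: [179.9, 0.0, 65.3]
force: [0.4, 0.2, 0.2]
gripper_width: 0.0546
```

```bash
python3 - <<'E'
from h import *
delta([.5316,-.2356,.013],65.5)
E
```

```text
t 2.37 tcp [ 0.5348 -0.2361  0.0153] [1.7986e+02 1.0000e-02 6.5300e+01] F [0.4 0.2 0.2] w 0.0546 
 delta [-0.0009 -0.0031  0.0023] dr [ 0.0025  0.0001 -0.0035] n 0.09497025164650699 0.03461079607505382
```

Emit:
send_rows:
  rows:
    - {"delta_pos":[-0.001,-0.003,0.002],"dr":[0,0,-0.003]}
    - {"delta_pos":[-0.001,-0.003,0.002],"dr":[0,0,-0.003]}
    - {"delta_pos":[-0.001,-0.003,0.002],"dr":[0,0,-0.003]}

```text
time: 2.62
tcp_pos: [0.5307, -0.2351, 0.0123]
tcp_rot: [180.0, 0.0, 65.5]
force: [-0.1, -0.6, -0.4]
gripper_width: 0.0547
```

Emit:
send_rows:
  rows:
    - {"delta_pos":[0,0,0],"dr":[0,0,0]}
    - {"delta_pos":[0,0,0],"dr":[0,0,0]}
    - {"delta_pos":[0,0,0],"dr":[0,0,0]}
    - {"delta_pos":[0,0,0],"dr":[0,0,0]}
    - {"delta_pos":[0,0,0],"dr":[0,0,0]}
  fingers: 0

```text
time: 3.03
tcp_pos: [0.5308, -0.2351, 0.0119]
tcp_rot: [180.0, 0.0, 65.5]
force: [-1.2, 0.5, 0.7]
gripper_width: 0.0241
```

```bash
python3 - <<'E'
from h import *
delta([.5316,-.2356,.013],65.5)
E
```

```text
t 3.03 tcp [ 0.5308 -0.2351  0.0119] [180.     0.    65.48] F [-1.2  0.5  0.7] w 0.0241 
 delta [-0.0001  0.0009 -0.0011] dr [ 0.      0.0001 -0.0003] n 0.033613171494451144 0.002816144261049772
```

Emit:
send_rows:
  rows:
    - {"delta_pos":[0,0,0],"dr":[0,0,0]}
    - {"delta_pos":[0,0,0],"dr":[0,0,0]}
    - {"delta_pos":[0,0,0],"dr":[0,0,0]}
    - {"delta_pos":[0,0,0],"dr":[0,0,0]}
    - {"delta_pos":[0,0,0],"dr":[0,0,0]}

```text
time: 3.45
tcp_pos: [0.5306, -0.2351, 0.0119]
tcp_rot: [-180.0, 0.0, 65.5]
force: [-0.5, -0.4, 0.5]
gripper_width: 0.012
```

Emit:
send_rows:
  rows:
    - {"delta_pos":[0,0,-0.015],"dr":[0,0,0]}
    - {"delta_pos":[0,0,-0.03],"dr":[0,0,0]}
    - {"delta_pos":[0,0,-0.06],"dr":[0,0,0]}
    - {"delta_pos":[0,0,-0.09],"dr":[0,0,0]}
    - {"delta_pos":[0,0,-0.12],"dr":[0,0,0]}

```text
time: 3.87
tcp_pos: [0.5301, -0.2348, 0.1322]
tcp_rot: [-179.9, 0.0, 65.5]
force: [-0.5, -0.3, -3.1]
gripper_width: 0.012
```

```bash
python3 - <<'E'
from h import *
c=np.array([.5179,.1572]);ey=np.array([-.0523,.9986])
print(c-0.0*ey)
delta([*c,.14],93.0)
cv2.imwrite("pics/w3.png",cams.capture("wrist"))
E
```

```text
[0.5179 0.1572]
t 3.87 tcp [ 0.5301 -0.2348  0.1322] [-179.88    0.     65.47] F [-0.5 -0.3 -3.1] w 0.012 
 delta [ 0.3516 -0.1739 -0.0075] dr [-0.002  -0.0005 -0.4804] n 9.407512996984712 3.8443717941369706
```

View pics/w3.png

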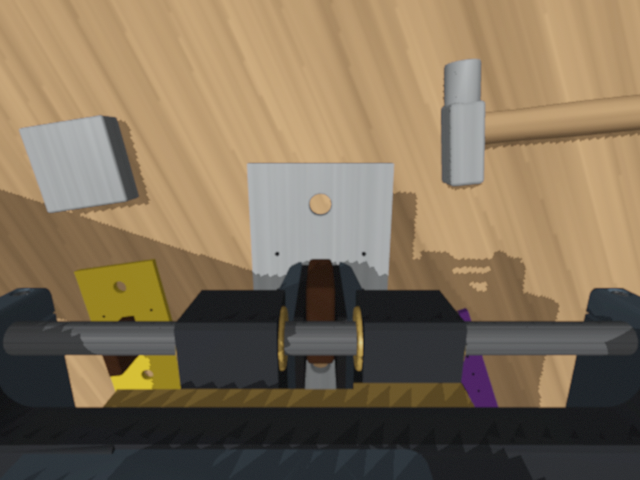

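Width is 12 mm and the template is lifted level, with its front hole at (320,204). Now transferring toward the fixture, stopping short so the pins can be seen.

```bash
python3 - <<'E'
from h import *
p=cams.camera_params("wrist");delta([.524,.015,.145],93.0)
E
```

```text
t 3.92 tcp [ 0.5338 -0.2365  0.139 ] [179.41   0.    65.48] F [ 2.6 -1.6  1.9] w 0.0119 
 delta [ 0.2247 -0.1132 -0.0072] dr [ 0.0101  0.0025 -0.4804] n 6.036367700365743 3.8450158106829835
```

Emit:
send_rows:
  rows:
    - {"delta_pos":[0.015,-0.007,-0.005],"dr":[0,0,-0.05]}
    - {"delta_pos":[0.045,-0.021,-0.01],"dr":[0,0,-0.13]}
    - {"delta_pos":[0.077,-0.038,-0.012],"dr":[0,0,-0.21]}
    - {"delta_pos":[0.109,-0.054,-0.012],"dr":[0,0,-0.29]}
    - {"delta_pos":[0.141,-0.071,-0.012],"dr":[0,0,-0.36]}

```text
time: 4.33
tcp_pos: [0.5243, -0.0761, 0.1434]
tcp_rot: [-180.0, -0.0, 86.3]
force: [-0.1, 0.7, -2.2]
gripper_width: 0.0116
```

```bash
python3 - <<'E'
from h import *
delta([.524,.015,.145],93.0)
E
```

```text
t 4.33 tcp [ 0.5243 -0.0761  0.1434] [-179.99   -0.     86.27] F [-0.1  0.7 -2.2] w 0.0116 
 delta [ 0.0908 -0.0062 -0.0016] dr [-2.000e-04 -1.000e-04 -1.175e-01] n 2.1837996434274176 0.9402225828598083
```

Emit:
send_rows:
  rows:
    - {"delta_pos":[0.03,-0.002,-0.001],"dr":[0,0,-0.05]}
    - {"delta_pos":[0.055,-0.004,-0.002],"dr":[0,0,-0.09]}
    - {"delta_pos":[0.075,-0.006,-0.002],"dr":[0,0,-0.115]}
    - {"delta_pos":[0.085,-0.006,-0.002],"dr":[0,0,-0.115]}
    - {"delta_pos":[0.085,-0.006,-0.002],"dr":[0,0,-0.115]}

```text
time: 4.75
tcp_pos: [0.5243, 0.0095, 0.1454]
tcp_rot: [-180.0, -0.0, 92.8]
force: [-0.3, -0.2, -2.5]
gripper_width: 0.012
```

Emit:
send_rows:
  rows:
    - {"delta_pos":[0,0,0],"dr":[0,0,0]}
    - {"delta_pos":[0,0,0],"dr":[0,0,0]}
    - {"delta_pos":[0,0,0],"dr":[0,0,0]}
    - {"delta_pos":[0,0,0],"dr":[0,0,0]}

```text
time: 5.08
tcp_pos: [0.5246, 0.0067, 0.1458]
tcp_rot: [-180.0, 0.0, 92.6]
force: [0.7, -0.0, -3.0]
gripper_width: 0.012
```

```bash
python3 - <<'E'
from h import *
delta([.524,.015,.145],93.0)
p=cams.camera_params("wrist"); im=cams.capture("wrist"); cv2.imwrite("pics/w4.png",im)
import pickle; pickle.dump((p,get_obs()),open("w4.pkl","wb"))
delta([.524,.015,.145],93.0)
print(proj(p,[[.5158,.2013,.043],[.5206,.1108,.043]]))
E
```

```text
t 5.08 tcp [0.5246 0.0067 0.1458] [-1.7999e+02  2.0000e-02  9.2600e+01] F [ 0.7 -0.  -3. ] w 0.012 
 delta [ 0.0083 -0.0002  0.0008] dr [-0.0002  0.0003 -0.0071] n 0.199762513647867 0.05658323690210004
t 5.13 tcp [0.5246 0.0069 0.1459] [-1.80e+02  1.00e-02  9.26e+01] F [ 0.4 -0.1 -3.1] w 0.0121 
 delta [ 0.0082 -0.0002  0.0009] dr [-0.      0.0002 -0.007 ] n 0.19682625935217926 0.05566808517266965
[[319.5747368  -56.76868135]
 [320.73531863  95.71350923]]
```

View pics/w4.png

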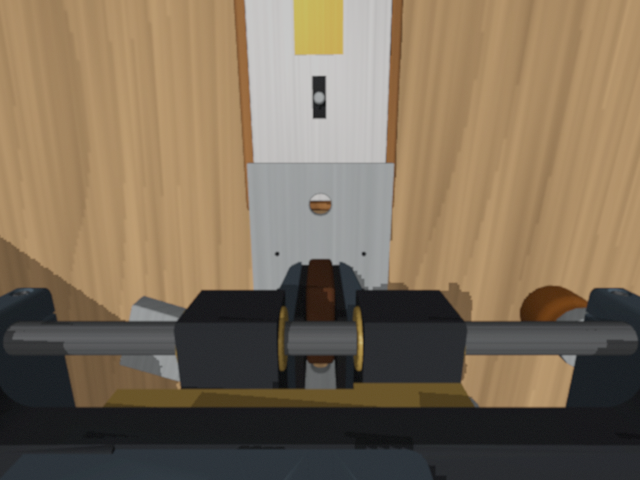

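The near pin is at (319,97), the template's front hole at (320,204), and the plate lines up with the bed. I'll compute the relative offset from a zoomed crop.

```bash
python3 - <<'E'
from h import *
im=cv2.imread("pics/w4.png")
cv2.imwrite("pics/w4z.png",cv2.resize(im[70:230,240:400],None,fx=3.75,fy=3.75,interpolation=cv2.INTER_CUBIC))
E
```

```text
(no output)
```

View pics/w4z.png

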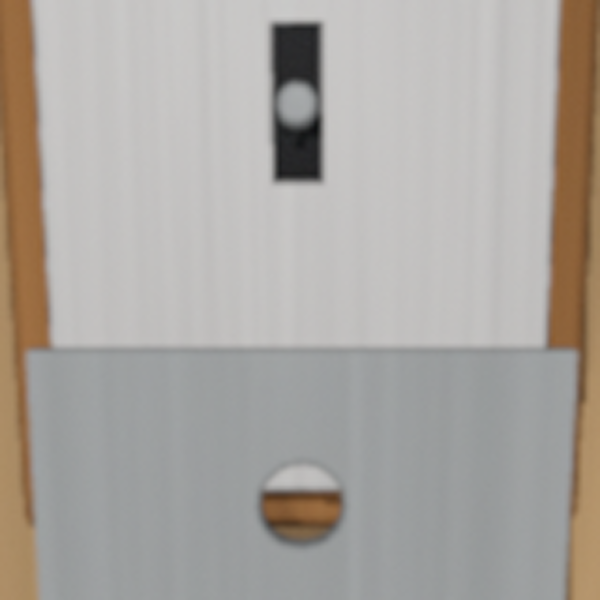

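```bash
python3 - <<'E'
from h import *
import pickle
p,o=pickle.load(open("w4.pkl","rb"))
s=3.75
zu=o['tcp_pos'][2]-.0119
g=lambda q,z: hit(p,((q[0]+.5)/s-.5+240,(q[1]+.5)/s-.5+70),z)
pin=g((297,103),.043); sl0=g((298,23),.036); sl1=g((298,181),.036); h=g((302,503),zu+.006); e0=g((28,350),zu+.006); e1=g((578,350),zu+.006)
b=[g((42,200),.036),g((553,200),.036),g((33,20),.036),g((559,20),.036)]
print("pin",pin,"slot",(sl0+sl1)/2,sl0-sl1,"hole",h,"edge",e0,e1,np.linalg.norm(e1-e0)); print(np.array(b))
print("bed mid",(b[0]+b[1])/2,(b[2]+b[3])/2)
Rc=R.from_euler('xyz',o['tcp_rot'],degrees=True)
print("hole-tcp tool",Rc.inv().apply(h-o['tcp_pos']),"edgemid",Rc.inv().apply((e0+e1)/2-o['tcp_pos']))
E
```

```text
pin [0.51930357 0.10983008 0.043     ] slot [0.51944336 0.11054824 0.036     ] [-0.00124012  0.0284026   0.        ] hole [0.5228258  0.05076533 0.13995936] edge [0.48719096 0.06881559 0.13995936] [0.55697426 0.07191076 0.13995936] 0.06985190194790167
[[0.47009912 0.09059464 0.036     ]
 [0.57014218 0.09503317 0.036     ]
 [0.46861227 0.12304575 0.036     ]
 [0.56823312 0.12746691 0.036     ]]
bed mid [0.52012065 0.09281391 0.036     ] [0.5184227  0.12525633 0.036     ]
hole-tcp tool [0.0439435  0.00025786 0.005889  ] edgemid [0.06355488 0.00040502 0.00588408]
```

```bash
python3 - <<'E'
from h import *
delta([.5174,.1567,.08],92.8)
E
```

```text
t 5.13 tcp [0.5246 0.0069 0.1459] [-1.80e+02  1.00e-02  9.26e+01] F [ 0.4 -0.1 -3.1] w 0.0121 
 delta [ 0.15   -0.0004  0.0658] dr [-0.      0.0003 -0.0035] n 3.928883096954894 0.027772729830670112
```

Emit:
send_rows:
  rows:
    - {"delta_pos":[0.02,0,0],"dr":[0,0,0]}
    - {"delta_pos":[0.05,0,0.005],"dr":[0,0,-0.002]}
    - {"delta_pos":[0.085,0,0.015],"dr":[0,0,-0.0035]}
    - {"delta_pos":[0.115,0,0.03],"dr":[0,0,-0.0035]}
    - {"delta_pos":[0.135,0,0.04],"dr":[0,0,-0.0035]}

```text
time: 5.55
tcp_pos: [0.5178, 0.1445, 0.1051]
tcp_rot: [-180.0, -0.0, 92.9]
force: [-0.0, -0.9, -4.0]
gripper_width: 0.0119
```

Emit:
send_rows:
  rows:
    - {"delta_pos":[0.01,0,0.01],"dr":[0,0,0]}
    - {"delta_pos":[0.015,0,0.02],"dr":[0,0,0]}
    - {"delta_pos":[0.015,0,0.025],"dr":[0,0,0]}
    - {"delta_pos":[0.015,0,0.025],"dr":[0,0,0]}
    - {"delta_pos":[0.015,0,0.025],"dr":[0,0,0]}

```text
time: 5.97
tcp_pos: [0.5176, 0.1564, 0.0808]
tcp_rot: [-180.0, 0.0, 92.8]
force: [-0.4, -0.6, -2.6]
gripper_width: 0.0119
```

```bash
python3 - <<'E'
from h import *
delta([.5174,.1567,.065],92.8)
E
```

```text
t 5.97 tcp [0.5176 0.1564 0.0808] [-1.7998e+02  4.0000e-02  9.2820e+01] F [-0.4 -0.6 -2.6] w 0.0119 
 delta [ 0.0003 -0.0002  0.0158] dr [-0.0003  0.0007  0.0004] n 0.3799450013587078 0.006645416081524212
```

Emit:
send_rows:
  rows:
    - {"delta_pos":[0,0,0.005],"dr":[0,0,0]}
    - {"delta_pos":[0,0,0.01],"dr":[0,0,0]}
    - {"delta_pos":[0,0,0.015],"dr":[0,0,0]}
    - {"delta_pos":[0,0,0.018],"dr":[0,0,0]}
    - {"delta_pos":[0,0,0.018],"dr":[0,0,0]}

```text
time: 6.38
tcp_pos: [0.5168, 0.1573, 0.0621]
tcp_rot: [-179.9, 0.0, 92.9]
force: [-0.8, 0.2, -3.5]
gripper_width: 0.0119
```

```bash
python3 - <<'E'
from h import *
delta([.5174,.1567,.065],92.8)
p=cams.camera_params("wrist"); im=cams.capture("wrist")
import pickle; pickle.dump((p,get_obs()),open("w5.pkl","wb"))
cv2.imwrite("pics/w5.png",im)
cv2.imwrite("pics/w5z.png",cv2.resize(im[150:260,240:400],None,fx=5,fy=5,interpolation=cv2.INTER_CUBIC))
E
```

```text
t 6.38 tcp [0.5168 0.1573 0.0621] [-1.7991e+02  3.0000e-02  9.2880e+01] F [-0.8  0.2 -3.5] w 0.0119 
 delta [-0.0006  0.0005 -0.0029] dr [-0.0016  0.0005  0.0013] n 0.07283120874588508 0.01727942856329162
```

View pics/w5.png

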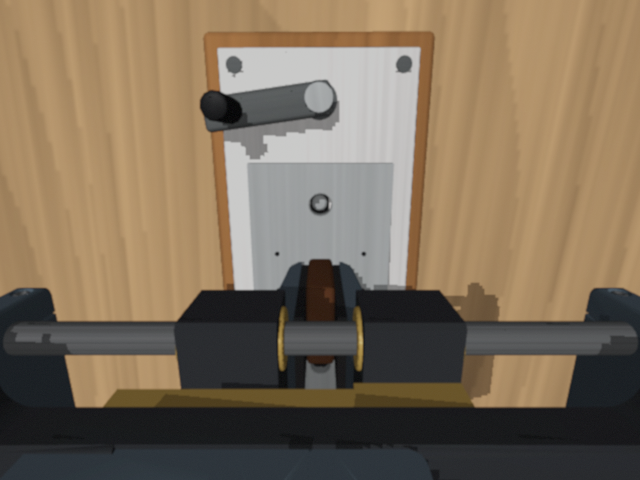

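View pics/w5z.png

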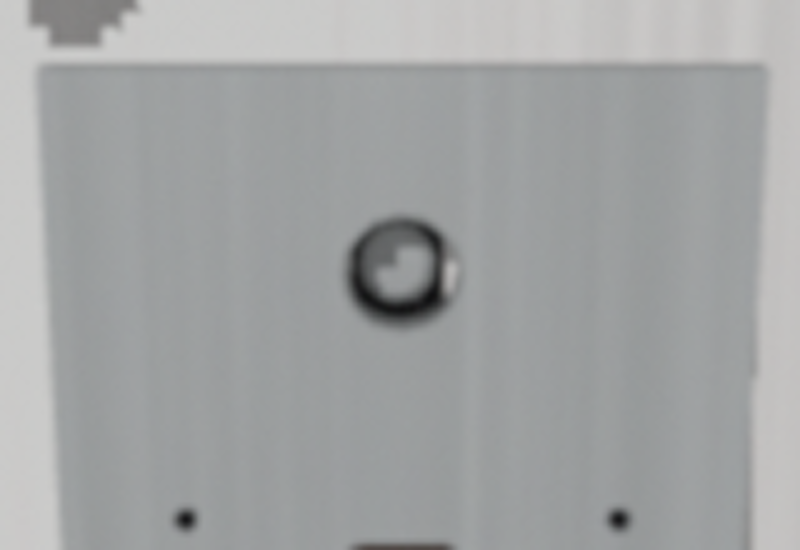

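The front pin shows inside the front hole: pin about (400,270) and hole about (404,271) in the zoom, so the fit is nearly centred. Computing the parallax-corrected offset.

```bash
python3 - <<'E'
from h import *
import pickle
p,o=pickle.load(open("w5.pkl","rb")); s=5
zu=o['tcp_pos'][2]-.0119
g=lambda q,z: hit(p,((q[0]+.5)/s-.5+240,(q[1]+.5)/s-.5+150),z)
h=g((404,271),zu+.006)
for z in (.043,):
  pin=g((400,271),z); print(h,pin,R.from_euler('xyz',o['tcp_rot'],degrees=True).inv().apply(pin-h))
delta([0.5,0.1,0.1],90)
E
```

```text
[0.51498251 0.20135142 0.0565669 ] [0.51467003 0.19900634 0.043     ] [-0.0023218  -0.00041717  0.01356809]
t 6.43 tcp [0.5171 0.1574 0.0625] [-1.7995e+02  2.0000e-02  9.2880e+01] F [ 0.1  0.3 -3.7] w 0.0121 
 delta [-0.0565 -0.02   -0.0375] dr [-0.0009  0.0004  0.0503] n 1.6960081064547288 0.40289223040269095
```

Emit:
send_rows:
  rows:
    - {"delta_pos":[-0.002,0,0.001],"dr":[0,0,0]}
    - {"delta_pos":[-0.0022,0,0.003],"dr":[0,0,0]}
    - {"delta_pos":[-0.0022,0,0.005],"dr":[0,0,0]}
    - {"delta_pos":[-0.0022,0,0.005],"dr":[0,0,0]}
    - {"delta_pos":[-0.0022,0,0.005],"dr":[0,0,0]}

```text
time: 6.85
tcp_pos: [0.5174, 0.1554, 0.0578]
tcp_rot: [-180.0, 0.0, 92.9]
force: [0.6, 0.2, -3.4]
gripper_width: 0.0116
```

```bash
python3 - <<'E'
from h import *
delta([.517,.1552,.055],92.8)
p=cams.camera_params("wrist"); im=cams.capture("wrist")
import pickle; pickle.dump((p,get_obs()),open("w6.pkl","wb"))
cv2.imwrite("pics/w6z.png",cv2.resize(im[180:230,290:350],None,fx=10,fy=10,interpolation=cv2.INTER_CUBIC))
E
```

```text
t 6.85 tcp [0.5174 0.1554 0.0578] [-1.7998e+02  1.0000e-02  9.2890e+01] F [ 0.6  0.2 -3.4] w 0.0116 
 delta [-0.0002 -0.0004  0.0028] dr [-0.0003  0.0002  0.0016] n 0.06795691574937696 0.01334462346424513
```

View pics/w6z.png

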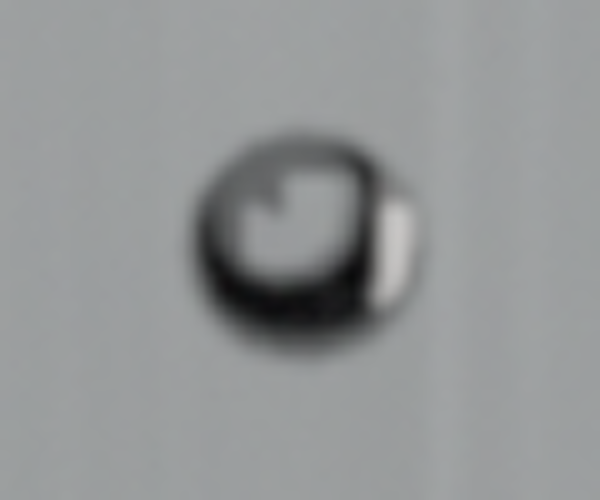

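```bash
python3 - <<'E'
from h import *
import pickle
p,o=pickle.load(open("w6.pkl","rb")); s=10
zu=o['tcp_pos'][2]-.0119
g=lambda q,z: hit(p,((q[0]+.5)/s-.5+290,(q[1]+.5)/s-.5+180),z)
h=g((305,242),zu+.006)
pin=g((297,224),.043); print(h,pin,R.from_euler('xyz',o['tcp_rot'],degrees=True).inv().apply(pin-h))
E
```

```text
[0.51541394 0.19950306 0.05202364] [0.51503303 0.19887594 0.043     ] [-0.00060631 -0.00041258  0.00902367]
```

Emit:
send_rows:
  rows:
    - {"delta_pos":[-0.0006,-0.0005,0.001],"dr":[0,0,0]}
    - {"delta_pos":[-0.0006,-0.0005,0.002],"dr":[0,0,0]}
    - {"delta_pos":[-0.0006,-0.0005,0.003],"dr":[0,0,0]}
    - {"delta_pos":[-0.0006,-0.0005,0.0035],"dr":[0,0,0]}
    - {"delta_pos":[-0.0006,-0.0005,0.004],"dr":[0,0,0]}

```text
time: 7.32
tcp_pos: [0.517, 0.1548, 0.0538]
tcp_rot: [-180.0, 0.0, 92.9]
force: [0.2, -0.6, -2.1]
gripper_width: 0.0118
```

Emit:
send_rows:
  rows:
    - {"delta_pos":[0,0,0.0005],"dr":[0,0,0]}
    - {"delta_pos":[0,0,0.001],"dr":[0,0,0]}
    - {"delta_pos":[0,0,0.0015],"dr":[0,0,0]}
    - {"delta_pos":[0,0,0.0015],"dr":[0,0,0]}

```text
time: 7.65
tcp_pos: [0.517, 0.1548, 0.0523]
tcp_rot: [-180.0, 0.0, 92.9]
force: [0.1, -0.4, -3.4]
gripper_width: 0.0119
```

Force still equals the weight and the underside is 2.6 mm below the pin tops, so the holes are over the pins. Continuing gently.

Emit:
send_rows:
  rows:
    - {"delta_pos":[0,0,0.0005],"dr":[0,0,0]}
    - {"delta_pos":[0,0,0.001],"dr":[0,0,0]}
    - {"delta_pos":[0,0,0.0015],"dr":[0,0,0]}
    - {"delta_pos":[0,0,0.002],"dr":[0,0,0]}
    - {"delta_pos":[0,0,0.0025],"dr":[0,0,0]}

```text
time: 8.07
tcp_pos: [0.5171, 0.1548, 0.0499]
tcp_rot: [180.0, 0.0, 92.9]
force: [0.5, 0.8, -2.7]
gripper_width: 0.012
```

Emit:
send_rows:
  rows:
    - {"delta_pos":[0,0,0.0003],"dr":[0,0,0]}
    - {"delta_pos":[0,0,0.0006],"dr":[0,0,0]}
    - {"delta_pos":[0,0,0.0009],"dr":[0,0,0]}
    - {"delta_pos":[0,0,0.0012],"dr":[0,0,0]}

```text
time: 8.4
tcp_pos: [0.5171, 0.1548, 0.0487]
tcp_rot: [180.0, 0.0, 92.9]
force: [0.7, -0.1, -3.2]
gripper_width: 0.0118
```

Emit:
send_rows:
  rows:
    - {"delta_pos":[0,0,0.0002],"dr":[0,0,0]}
    - {"delta_pos":[0,0,0.0004],"dr":[0,0,0]}
    - {"delta_pos":[0,0,0.0006],"dr":[0,0,0]}
    - {"delta_pos":[0,0,0.0006],"dr":[0,0,0]}

```text
time: 8.73
tcp_pos: [0.517, 0.1548, 0.0481]
tcp_rot: [-180.0, 0.0, 92.9]
force: [0.9, 0.6, -2.9]
gripper_width: 0.0117
```

Emit:
send_rows:
  rows:
    - {"delta_pos":[0,0,0.0001],"dr":[0,0,0]}
    - {"delta_pos":[0,0,0.0002],"dr":[0,0,0]}
    - {"delta_pos":[0,0,0.0004],"dr":[0,0,0]}
    - {"delta_pos":[0,0,0.0004],"dr":[0,0,0]}

```text
time: 9.07
tcp_pos: [0.5171, 0.1548, 0.0479]
tcp_rot: [180.0, 0.0, 92.9]
force: [-0.5, -0.2, -1.4]
gripper_width: 0.0117
```

The bed is now taking the weight (2.9 down to 1.4 N). Releasing.

Emit:
send_rows:
  rows:
    - {"delta_pos":[0,0,0],"dr":[0,0,0]}
    - {"delta_pos":[0,0,0],"dr":[0,0,0]}
    - {"delta_pos":[0,0,0],"dr":[0,0,0]}
    - {"delta_pos":[0,0,0],"dr":[0,0,0]}
    - {"delta_pos":[0,0,0],"dr":[0,0,0]}
  fingers: 0.5

```text
time: 9.48
tcp_pos: [0.5172, 0.1549, 0.0479]
tcp_rot: [180.0, -0.0, 92.9]
force: [-0.3, 1.1, 0.2]
gripper_width: 0.0425
```

Emit:
send_rows:
  rows:
    - {"delta_pos":[0,0,-0.01],"dr":[0,0,0]}
    - {"delta_pos":[0,0,-0.03],"dr":[0,0,0]}
    - {"delta_pos":[0,0,-0.06],"dr":[0,0,0]}
    - {"delta_pos":[0,0,-0.085],"dr":[0,0,0]}
    - {"delta_pos":[0,0,-0.09],"dr":[0,0,0]}

```text
time: 9.9
tcp_pos: [0.5198, 0.1556, 0.1428]
tcp_rot: [179.5, -0.1, 92.9]
force: [1.0, 0.4, 1.1]
gripper_width: 0.0457
```

Emit:
send_rows:
  rows:
    - {"delta_pos":[0,0,0],"dr":[0,0,0]}
    - {"delta_pos":[0,0,0],"dr":[0,0,0]}
    - {"delta_pos":[0,0,0],"dr":[0,0,0]}

```text
time: 10.15
tcp_pos: [0.516, 0.1546, 0.1366]
tcp_rot: [-179.9, 0.0, 92.9]
force: [0.1, 0.2, 0.5]
gripper_width: 0.0456
```

```bash
python3 - <<'E'
from h import *
p=cams.camera_params("wrist"); im=cams.capture("wrist")
import pickle; pickle.dump((p,get_obs()),open("w7.pkl","wb"))
cv2.imwrite("pics/w7.png",im)
delta([.5,.1,.1],92.9)
E
```

```text
t 10.2 tcp [0.516  0.1545 0.1363] [-1.7983e+02  4.0000e-02  9.2890e+01] F [-0.2 -0.5 -0.8] w 0.0457 
 delta [-0.0536 -0.0186  0.0364] dr [-0.0029  0.0008 -0.0001] n 1.6176637456852965 0.024320282907173137
```

View pics/w7.png

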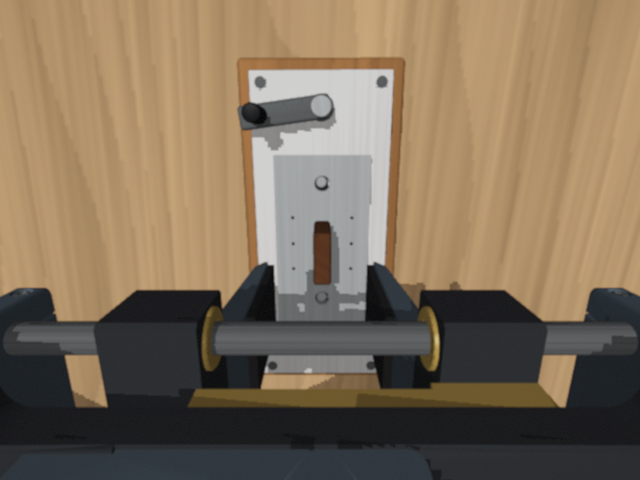

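The template lies flush with both pins showing through its holes, at (322,183) and (322,297). The hold-down is open, with its screw at (320,106) and the peg top near (254,112). Locating the peg and axis.

```bash
python3 - <<'E'
from h import *
import pickle
p,o=pickle.load(open("w7.pkl","rb"))
im=cv2.imread("pics/w7.png")
cv2.imwrite("pics/w7z.png",cv2.resize(im[80:150,225:345],None,fx=6,fy=6,interpolation=cv2.INTER_CUBIC))
print("screw",hit(p,(321,104),.055),"peg",hit(p,(254,112),.0805))
print(proj(p,[[.5124,.2496,.055]]))
E
```

```text
screw [0.51184378 0.25121919 0.055     ] peg [0.47270478 0.24259079 0.0805    ]
[[321.72576722 106.67950903]]
```

View pics/w7z.png

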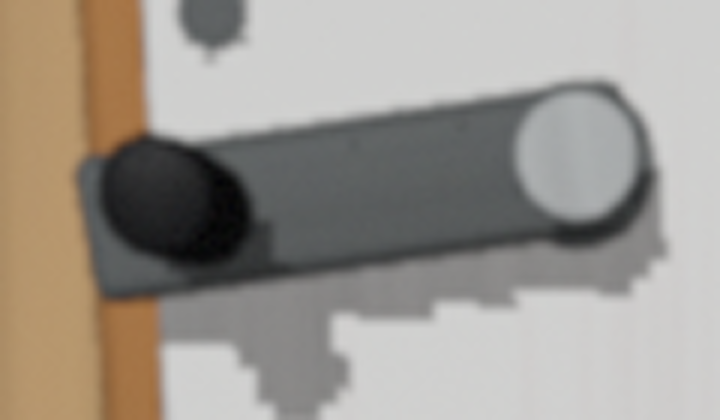

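```bash
python3 - <<'E'
from h import *
import pickle
p,o=pickle.load(open("w7.pkl","rb"))
f=lambda u,v:(225+(u+.5)/6-.5,80+(v+.5)/6-.5)
s=hit(p,f(577,155),.055); q=hit(p,f(153,193),.0805)
print("screw",s,"peg",q,np.linalg.norm((q-s)[:2]))
c=np.array([.5123,.2498]); d=q[:2]-c; yaw=np.radians(2.85)
ex=np.array([np.cos(yaw),np.sin(yaw)]);ey=np.array([-np.sin(yaw),np.cos(yaw)])
print("theta",np.arctan2(-(d@ex),-(d@ey)), np.linalg.norm(d))
delta([*q[:2],.14],52)
E
```

```text
screw [0.51172442 0.25034346 0.055     ] peg [0.47039683 0.24261615 0.0805    ] 0.04204380112098381
theta 1.4507495807735684 0.042514509035189794
t 10.2 tcp [0.516  0.1545 0.1363] [-1.7983e+02  4.0000e-02  9.2890e+01] F [-0.2 -0.5 -0.8] w 0.0457 
 delta [ 0.0903 -0.0411 -0.0036] dr [-0.0025  0.0018  0.7137] n 2.380619541136522 5.7114115398156375
```

Emit:
send_rows:
  rows:
    - {"delta_pos":[0.02,-0.009,-0.001],"dr":[0,0,0.12]}
    - {"delta_pos":[0.045,-0.02,-0.002],"dr":[0,0,0.24]}
    - {"delta_pos":[0.07,-0.031,-0.003],"dr":[0,0,0.36]}
    - {"delta_pos":[0.085,-0.038,-0.003],"dr":[0,0,0.48]}
    - {"delta_pos":[0.09,-0.041,-0.003],"dr":[0,0,0.6]}
  fingers: 0.27

```text
time: 10.62
tcp_pos: [0.4698, 0.2443, 0.1394]
tcp_rot: [-179.9, 0.1, 58.3]
force: [-0.5, 0.6, -0.5]
gripper_width: 0.0244
```

Emit:
send_rows:
  rows:
    - {"delta_pos":[0,0,0],"dr":[0,0,0.11]}
    - {"delta_pos":[0,0,0],"dr":[0,0,0.11]}
    - {"delta_pos":[0,0,0],"dr":[0,0,0.11]}
    - {"delta_pos":[0,0,0],"dr":[0,0,0.11]}
    - {"delta_pos":[0,0,0],"dr":[0,0,0.11]}

```text
time: 11.03
tcp_pos: [0.4715, 0.2423, 0.1403]
tcp_rot: [-180.0, 0.0, 52.3]
force: [-0.2, -0.3, 0.0]
gripper_width: 0.0247
```

```bash
python3 - <<'E'
from h import *
delta([.4703,.2427,.060],52)
p=cams.camera_params("wrist"); im=cams.capture("wrist")
cv2.imwrite("pics/w8.png",im)
E
```

```text
t 11.03 tcp [0.4715 0.2423 0.1403] [-1.7998e+02  5.0000e-02  5.2270e+01] F [-0.2 -0.3  0. ] w 0.0247 
 delta [-0.0003 -0.0012  0.0803] dr [-0.0003  0.0009  0.0047] n 1.9256508104339334 0.03845541469746313
```

View pics/w8.png

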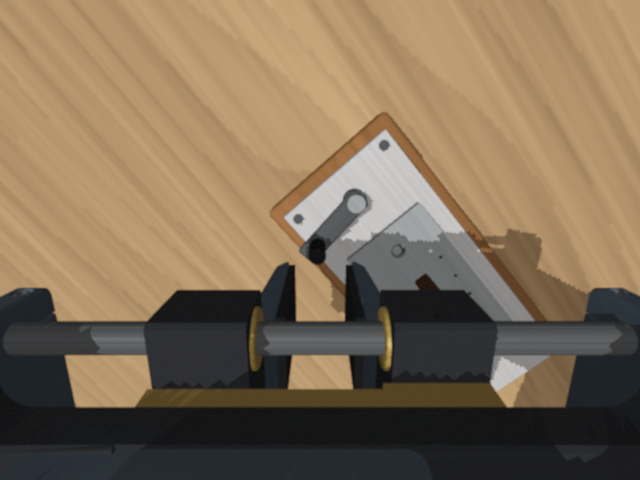

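The peg at (316,247) lies between the jaws, whose midline is at column 320. Descending around it.

Emit:
send_rows:
  rows:
    - {"delta_pos":[0,-0.001,0.015],"dr":[0,0,0]}
    - {"delta_pos":[0,-0.001,0.035],"dr":[0,0,0]}
    - {"delta_pos":[0,-0.001,0.055],"dr":[0,0,0]}
    - {"delta_pos":[0,-0.001,0.07],"dr":[0,0,0]}
    - {"delta_pos":[0,-0.001,0.078],"dr":[0,0,0]}

```text
time: 11.5
tcp_pos: [0.4698, 0.2425, 0.0609]
tcp_rot: [-179.9, 0.2, 52.2]
force: [-0.6, -0.3, -0.0]
gripper_width: 0.0248
```

Emit:
send_rows:
  rows:
    - {"delta_pos":[0,0,0],"dr":[0,0,0]}
    - {"delta_pos":[0,0,0],"dr":[0,0,0]}
    - {"delta_pos":[0,0,0],"dr":[0,0,0]}

```text
time: 11.75
tcp_pos: [0.4716, 0.2436, 0.0636]
tcp_rot: [179.9, -0.1, 52.2]
force: [-0.5, -0.2, 0.2]
gripper_width: 0.0249
```

```bash
python3 - <<'E'
from h import *
o=get_obs(); print(o['tcp_pos'],o['tcp_rot'],o['force'],o['gripper_width'])
p0=o['tcp_pos'].copy(); Rc=R.from_euler('xyz',o['tcp_rot'],degrees=True)
c=np.array([.512,.250]); fy=2.85
for th in np.arange(1.3,-.31,-.1):
    a=np.radians(fy); 
    l=42*np.array([-np.sin(th),-np.cos(th)])/1000
    w=c+np.array([np.cos(a)*l[0]-np.sin(a)*l[1],np.sin(a)*l[0]+np.cos(a)*l[1]])
    yaw=92.85-np.degrees(th)*0.5
    d=Rc.inv().apply(np.r_[w,.06]-p0)
    print(round(th,2),w.round(4),round(yaw,1),d.round(4),round(np.radians(o['tcp_rot'][2]-yaw),3))
E
```

```text
[0.47158127 0.24359502 0.0636421 ] [ 1.79947283e+02 -9.90867399e-02  5.22188795e+01] [-0.52502086 -0.21334333  0.18241726] 0.02494976540937414
1.3 [0.4721 0.2368] 55.6 [-0.0051  0.0046  0.0036] -0.059
1.2 [0.4737 0.2329] 58.5 [-0.0072  0.0082  0.0036] -0.109
1.1 [0.4756 0.2291] 61.3 [-0.009   0.012   0.0036] -0.159
1.0 [0.4778 0.2256] 64.2 [-0.0104  0.016   0.0036] -0.209
0.9 [0.4804 0.2223] 67.1 [-0.0114  0.0201  0.0036] -0.259
0.8 [0.4834 0.2193] 69.9 [-0.012   0.0242  0.0036] -0.309
0.7 [0.4866 0.2166] 72.8 [-0.0122  0.0284  0.0036] -0.359
0.6 [0.49   0.2142] 75.7 [-0.0119  0.0326  0.0037] -0.409
0.5 [0.4937 0.2122] 78.5 [-0.0113  0.0367  0.0037] -0.459
0.4 [0.4976 0.2106] 81.4 [-0.0102  0.0408  0.0037] -0.509
0.3 [0.5016 0.2093] 84.3 [-0.0087  0.0447  0.0037] -0.559
0.2 [0.5057 0.2085] 87.1 [-0.0069  0.0485  0.0037] -0.609
0.1 [0.5099 0.2081] 90.0 [-0.0046  0.052   0.0037] -0.659
-0.0 [0.5141 0.2081] 92.9 [-0.0021  0.0554  0.0037] -0.709
-0.1 [0.5183 0.2085] 95.7 [0.0008 0.0584 0.0037] -0.759
-0.2 [0.5224 0.2093] 98.6 [0.004  0.0612 0.0037] -0.809
-0.3 [0.5264 0.2105] 101.4 [0.0074 0.0636 0.0037] -0.859
```

Swinging the peg along its arc, inside loosely closed jaws.

Emit:
send_rows:
  rows:
    - {"delta_pos":[-0.002,0.0015,0.002],"dr":[0,0,-0.02]}
    - {"delta_pos":[-0.005,0.0045,0.003],"dr":[0,0,-0.06]}
    - {"delta_pos":[-0.007,0.008,0.003],"dr":[0,0,-0.11]}
    - {"delta_pos":[-0.009,0.012,0.003],"dr":[0,0,-0.16]}
    - {"delta_pos":[-0.0104,0.016,0.003],"dr":[0,0,-0.21]}
  fingers: 0.17

```text
time: 12.17
tcp_pos: [0.4762, 0.2251, 0.0604]
tcp_rot: [-179.9, 0.0, 64.4]
force: [-2.6, 1.0, 1.3]
gripper_width: 0.0155
```

```bash
cat > arc.py <<'E'
from h import *
o=get_obs(); print(o['time'],o['tcp_pos'],o['tcp_rot'],o['force'],o['gripper_width'])
p0=o['tcp_pos'].copy(); Rc=R.from_euler('xyz',o['tcp_rot'],degrees=True)
c=np.array([.512,.250]); fy=2.85
for th in np.arange(1.0,-.31,-.1):
    a=np.radians(fy); 
    l=42*np.array([-np.sin(th),-np.cos(th)])/1000
    w=c+np.array([np.cos(a)*l[0]-np.sin(a)*l[1],np.sin(a)*l[0]+np.cos(a)*l[1]])
    yaw=92.85-np.degrees(th)*0.5
    d=Rc.inv().apply(np.r_[w,.06]-p0)
    print(round(th,2),w.round(4),round(yaw,1),d.round(4),round(np.radians(o['tcp_rot'][2]-yaw),3))
E
python3 arc.py
```

```text
12.1667 [0.47624272 0.22511797 0.06035605] [-1.79931529e+02  9.98114538e-03  6.44285148e+01] [-2.62451679  1.00155862  1.25849649] 0.015536739323684415
1.0 [0.4778 0.2256] 64.2 [0.0011 0.0012 0.0004] 0.004
0.9 [0.4804 0.2223] 67.1 [-0.0007  0.005   0.0004] -0.046
0.8 [0.4834 0.2193] 69.9 [-0.0022  0.0089  0.0003] -0.096
0.7 [0.4866 0.2166] 72.8 [-0.0033  0.013   0.0003] -0.146
0.6 [0.49   0.2142] 75.7 [-0.0039  0.0172  0.0003] -0.196
0.5 [0.4937 0.2122] 78.5 [-0.0041  0.0213  0.0003] -0.246
0.4 [0.4976 0.2106] 81.4 [-0.0039  0.0255  0.0003] -0.296
0.3 [0.5016 0.2093] 84.3 [-0.0033  0.0297  0.0003] -0.346
0.2 [0.5057 0.2085] 87.1 [-0.0023  0.0338  0.0003] -0.396
0.1 [0.5099 0.2081] 90.0 [-0.0009  0.0377  0.0003] -0.446
0.0 [0.5141 0.2081] 92.8 [0.0009 0.0415 0.0003] -0.496
-0.1 [0.5183 0.2085] 95.7 [0.0031 0.0451 0.0003] -0.546
-0.2 [0.5224 0.2093] 98.6 [0.0056 0.0484 0.0003] -0.596
-0.3 [0.5264 0.2105] 101.4 [0.0085 0.0515 0.0003] -0.646
```

Emit:
send_rows:
  rows:
    - {"delta_pos":[-0.0007,0.005,0],"dr":[0,0,-0.046]}
    - {"delta_pos":[-0.0022,0.009,0],"dr":[0,0,-0.096]}
    - {"delta_pos":[-0.0033,0.013,0],"dr":[0,0,-0.146]}
    - {"delta_pos":[-0.004,0.017,0],"dr":[0,0,-0.196]}
    - {"delta_pos":[-0.004,0.0213,0],"dr":[0,0,-0.246]}

```text
time: 12.58
tcp_pos: [0.4926, 0.2113, 0.0599]
tcp_rot: [-179.8, 0.1, 78.5]
force: [-3.7, -1.0, 1.1]
gripper_width: 0.0155
```

```bash
python3 arc.py
```

```text
12.5833 [0.4926267  0.2112701  0.05988565] [-1.79810133e+02  1.36799544e-01  7.85459289e+01] [-3.71349106 -0.991248    1.1195395 ] 0.015538757421108105
1.0 [0.4778 0.2256] 64.2 [ 0.0111 -0.0173 -0.0001] 0.25
0.9 [0.4804 0.2223] 67.1 [ 0.0084 -0.0141 -0.0001] 0.2
0.8 [0.4834 0.2193] 69.9 [ 0.006  -0.0107 -0.0001] 0.15
0.7 [0.4866 0.2166] 72.8 [ 0.004  -0.007  -0.0001] 0.1
0.6 [0.49   0.2142] 75.7 [ 0.0024 -0.0031 -0.0001] 0.05
0.5 [0.4937 0.2122] 78.5 [ 0.0011  0.0009 -0.0001] 0.0
0.4 [0.4976 0.2106] 81.4 [ 0.0003  0.005  -0.0001] -0.05
0.3 [0.5016 0.2093] 84.3 [-0.0001  0.0092 -0.0001] -0.1
0.2 [0.5057 0.2085] 87.1 [-0.0001  0.0134 -0.0002] -0.15
0.1 [0.5099 0.2081] 90.0 [ 0.0003  0.0176 -0.0002] -0.2
0.0 [0.5141 0.2081] 92.8 [ 0.0011  0.0217 -0.0002] -0.25
-0.1 [0.5183 0.2085] 95.7 [ 0.0023  0.0257 -0.0002] -0.3
-0.2 [0.5224 0.2093] 98.6 [ 0.004   0.0296 -0.0002] -0.35
-0.3 [0.5264 0.2105] 101.4 [ 0.006   0.0332 -0.0002] -0.4
```

Emit:
send_rows:
  rows:
    - {"delta_pos":[0.0003,0.005,0],"dr":[0,0,-0.05]}
    - {"delta_pos":[0,0.009,0],"dr":[0,0,-0.1]}
    - {"delta_pos":[0,0.0134,0],"dr":[0,0,-0.15]}
    - {"delta_pos":[0.0003,0.0165,0],"dr":[0,0,-0.2]}
    - {"delta_pos":[0.0006,0.0195,0],"dr":[0,0,-0.23]}

```text
time: 13.0
tcp_pos: [0.5128, 0.2081, 0.06]
tcp_rot: [-179.9, 0.1, 91.7]
force: [-2.9, -1.7, 0.2]
gripper_width: 0.0157
```

```bash
python3 arc.py|sed -n '1p;10,15p'
```

```text
13.0 [0.51277366 0.20813248 0.05996163] [-1.79884187e+02  7.42958447e-02  9.17058622e+01] [-2.88703413 -1.67672506  0.18513676] 0.015671624070444062
0.2 [0.5057 0.2085] 87.1 [ 0.0006 -0.007  -0.    ] 0.08
0.1 [0.5099 0.2081] 90.0 [ 0.     -0.0029 -0.    ] 0.03
0.0 [0.5141 0.2081] 92.8 [-0.0001  0.0013 -0.    ] -0.02
-0.1 [0.5183 0.2085] 95.7 [ 0.0002  0.0055 -0.    ] -0.07
-0.2 [0.5224 0.2093] 98.6 [ 0.0009  0.0096 -0.0001] -0.12
-0.3 [0.5264 0.2105] 101.4 [ 0.002   0.0137 -0.0001] -0.17
```

Near the stop. The last few millimetres go slowly, watching the force.

Emit:
send_rows:
  rows:
    - {"delta_pos":[0,0.001,0],"dr":[0,0,0]}
    - {"delta_pos":[0,0.002,0],"dr":[0,0,0]}
    - {"delta_pos":[0,0.003,0],"dr":[0,0,0]}
    - {"delta_pos":[0,0.003,0],"dr":[0,0,0]}

```text
time: 13.33
tcp_pos: [0.5156, 0.2087, 0.0598]
tcp_rot: [-179.9, 0.0, 91.5]
force: [-4.5, -2.9, 3.8]
gripper_width: 0.0157
```

Emit:
send_rows:
  rows:
    - {"delta_pos":[0,0.001,0],"dr":[0,0,0]}
    - {"delta_pos":[0,0.0015,0],"dr":[0,0,0]}
    - {"delta_pos":[0,0.0015,0],"dr":[0,0,0]}
    - {"delta_pos":[0,0.0015,0],"dr":[0,0,0]}

```text
time: 13.67
tcp_pos: [0.5157, 0.2087, 0.0598]
tcp_rot: [-179.7, 0.1, 91.5]
force: [-7.8, -1.9, 5.9]
gripper_width: 0.0154
```

```bash
python3 - <<'E'
from h import *
print(get_obs()['force'],get_obs()['tcp_pos'])
cv2.imwrite("pics/w9.png",cams.capture("wrist"))
im=cams.capture("top");cv2.imwrite("pics/t9.png",cv2.resize(im[225:310,130:280],None,fx=5,fy=5,interpolation=cv2.INTER_CUBIC))
E
```

```text
[-7.7816982  -1.87100427  5.86982938] [0.51565256 0.20866083 0.05975395]
```

View pics/w9.png

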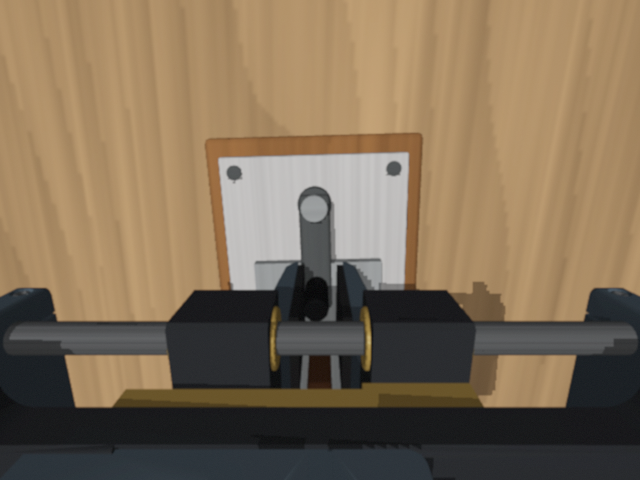

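The force rises to 8 N with no further travel, so the bar is at its stop. In the picture it points straight along the bed over the template's end, with the peg at (316,298). Opening and moving clear.

Emit:
send_rows:
  rows:
    - {"delta_pos":[0,-0.002,0],"dr":[0,0,0]}
    - {"delta_pos":[0,-0.003,0],"dr":[0,0,0]}
    - {"delta_pos":[0,-0.003,0],"dr":[0,0,0]}
    - {"delta_pos":[0,-0.003,0],"dr":[0,0,0]}
    - {"delta_pos":[0,-0.003,0],"dr":[0,0,0]}
  fingers: 0.35

```text
time: 14.18
tcp_pos: [0.5159, 0.2093, 0.0599]
tcp_rot: [179.9, -0.0, 91.5]
force: [-0.7, -0.2, -0.5]
gripper_width: 0.0319
```

Emit:
send_rows:
  rows:
    - {"delta_pos":[0,0,-0.01],"dr":[0,0,0]}
    - {"delta_pos":[0,0,-0.03],"dr":[0,0,0]}
    - {"delta_pos":[0,0,-0.06],"dr":[0,0,0]}
    - {"delta_pos":[0,0,-0.09],"dr":[0,0,0]}
    - {"delta_pos":[0,0,-0.11],"dr":[0,0,0]}

```text
time: 14.6
tcp_pos: [0.5164, 0.2095, 0.1734]
tcp_rot: [179.8, -0.1, 91.5]
force: [1.2, 0.5, 0.9]
gripper_width: 0.032
```

Emit:
send_rows:
  rows:
    - {"delta_pos":[-0.03,0,0],"dr":[0,0,0]}
    - {"delta_pos":[-0.06,0,0],"dr":[0,0,0]}
    - {"delta_pos":[-0.08,0,0],"dr":[0,0,0]}
    - {"delta_pos":[-0.09,0,0],"dr":[0,0,0]}
    - {"delta_pos":[-0.09,0,0],"dr":[0,0,0]}

```text
time: 15.02
tcp_pos: [0.5178, 0.1176, 0.1704]
tcp_rot: [179.9, 0.0, 91.4]
force: [0.6, 0.7, -0.0]
gripper_width: 0.0321
```

Emit:
send_rows:
  rows:
    - {"delta_pos":[0,0,0],"dr":[0,0,0]}
    - {"delta_pos":[0,0,0],"dr":[0,0,0]}
    - {"delta_pos":[0,0,0],"dr":[0,0,0]}
    - {"delta_pos":[0,0,0],"dr":[0,0,0]}

```text
time: 15.35
tcp_pos: [0.5176, 0.1201, 0.1696]
tcp_rot: [-180.0, -0.0, 91.6]
force: [-0.4, -0.2, -0.4]
gripper_width: 0.0321
```

```bash
python3 - <<'E'
from h import *
p=cams.camera_params("wrist"); cv2.imwrite("pics/w10.png",cams.capture("wrist"))
print(get_obs()['force'],get_obs()['tcp_pos'],get_obs()['time'])
im=cams.capture("scene");cv2.imwrite("pics/s10.png",im)
c=np.array([.5172,.1547])
a=np.radians(2.85)
for q in [(0,95,.055),(0,53,.0805),(0,-1+45,.043),(0,-46,.043)]:
    w=c+np.array([-np.sin(a),np.cos(a)])*q[1]/1000; print(q,proj(p,[[*w,q[2]]]))
E
```

```text
[-0.8813446  -0.40841139 -0.75465347] [0.51757229 0.11995484 0.1696069 ] 15.4
(0, 95, 0.055) [[317.46243055  59.66160457]]
(0, 53, 0.0805) [[318.74657029 119.51072337]]
(0, 44, 0.043) [[319.17830171 134.15319263]]
(0, -46, 0.043) [[321.67024276 244.29425163]]
```

View pics/w10.png

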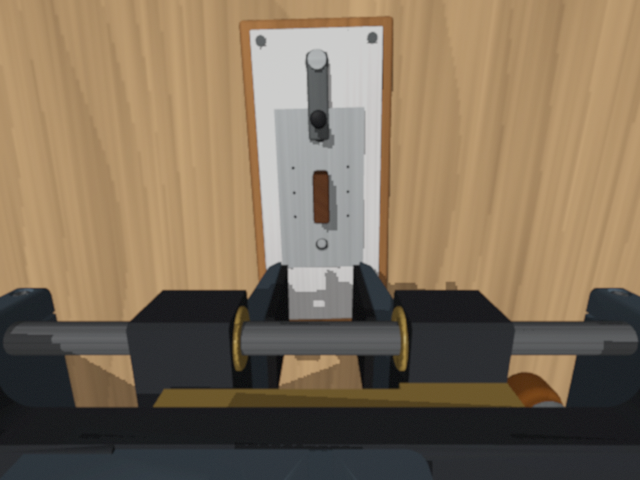

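View pics/s10.png

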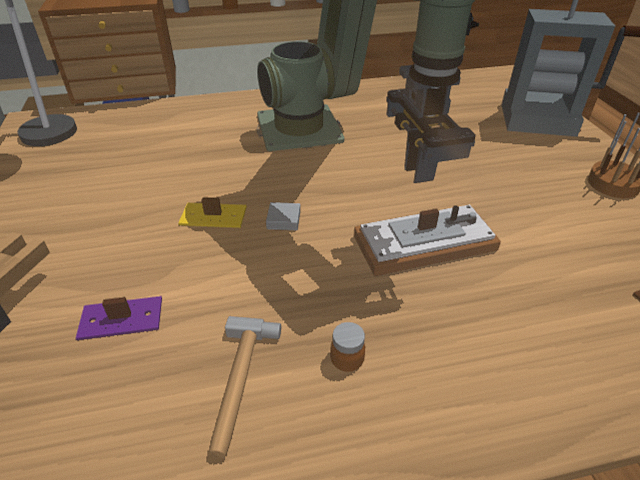

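The peg at (318,119), screw at (317,59) and rear pin at (321,244) match their shut and seated predictions to within a pixel. The bystanders look unmoved and the robot is clear. Handing in.

```bash
python3 -c "
from h import *
print(job.hand_in())"
```

```text
the job is handed in; nothing more can be done
None
```

I picked the template up by its wooden grip and lowered it so its holes went straight over the two pins. I then swung the hold-down bar round to its stop, moved clear and handed the job in at about 15.4 s of the 72 s allowed.

- **No slide needed:** I lined the front hole up with its pin using the wrist camera, so the plate dropped straight on instead of being slid along. The wrist force stayed at or below the template's weight of about 3 N, and the bed was taking some of that weight before I let go.
- **Hold-down:** the bar stopped moving with about 8 N of sideways push. In the last picture the peg, screw and rear pin are within about 1 px of where a shut bar and a seated plate should put them.
- **At hand-in:** the gripper was well above the fixture and touching nothing. By eye, the bench block, jar and hammer are where they were.
- **Where measurements disagreed:** the top and wrist cameras differed by about 1.3 mm on the pin position and up to 0.5° on the fixture's angle. My first alignment was about 2 mm off along the bed, and I corrected it before lowering. No check failed.

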